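Set the stop dial to the long scale line and lock it

TASK

Set the stop dial on the workbench: push the upright crank pin round until the index mark on the dial lines up with the one long, broad line of the scale ring. Then push the lock tab at the side of the dial fully home. Only push with the fingers: do not grip the pin or the tab, do not turn the scale ring, do not lock before the dial is set, and leave the loose parts beside it where they stand.

Things in the scene. Friction and masses are not known exactly. Their poses are not given: they have to be found in the camera images.
- dial_unit: round grey housing fixed to the bench, 136 mm in diameter, that carries a scale ring, a dial and a lock slide. Origin: centre of its underside, on the vertical dial axis, bench level; z up; its +y axis points out through the lock slide. It does not move.
- dial_axis (a point): point on the vertical axis of dial and scale ring, at the height of the dial's top face, 40 mm above the bench. The dial is a dark steel disc 104 mm in diameter with a bevelled edge and a low 28 mm boss in the middle (2.5 mm high).
- index_mark (a point): the index mark: outer end, at the dial's edge, of the one white radial line (3 mm wide) on the dark dial; 52.5 mm from the axis, 32 mm above the bench. The crank pin stands exactly opposite it (180 degrees round).
- target_line (a point): inner end of the target line, the one long, broad black line (12 mm long, 4 mm wide) on the aluminium scale ring round the dial (outer diameter 132 mm, top 30 mm above the bench); all other lines are 1 mm wide and 5 mm long, every 10 degrees. This point also is 52.5 mm from the axis and 32 mm above the bench, so the index mark coincides with it when lined up. The ring is set at another angle each time and is stiff; it must stay as it is.
- crank_pin (a point): the upright round steel pin on the dial, 14 mm in diameter, with a freely spinning sleeve (and a 20 mm foot collar up to 44 mm above the bench), 36 mm from the axis, free above the dial's top face from 44 to 77 mm above the bench. This point is the top centre of the pin. Pushed sideways with about 3 N it turns the dial in either direction, without end stops; the dial stays where it is left. z of its frame is up.
- lock_tab (a point): top centre of the upright steel lock tab, 34 mm wide, 8 mm thick, its top 56 mm and its lower edge 10 mm above the bench, at the outer end of the lock slide. Its x axis runs along the tab's width, its y axis points away from the dial axis. Pushed towards the dial axis (about 2 N) it slides and stays where it is left.
- lock (a joint): lock slide: 0 is drawn out (tab centre 113 mm from the dial axis), 0.024 m is fully home against its end stop (tab centre 89 mm from the axis). At the start it is out, between 0 and 0.003.
- gauge_block: bystander: loose grey steel block 30x40x50 mm high beside the dial, on the side away from the lock tab; origin centre of its underside.
- bolt_m12: bystander: loose bolt standing on its head, 21x18 mm, 50 mm high, close to the housing between the lock tab and the far side; origin centre of its underside.
- latch: bystander: loose bent sheet-metal latch part 29x49x13 mm lying beside the dial, on the side away from the lock tab; origin centre of its underside.

How it is judged:
By the outcome, as a careful person would: the job done as asked, in the order asked, and still so for the second after the job is handed in, with the robot touching nothing.
It also fails if it takes over 64 s, if anything falls off the work surface, if the arm or the gripper's body presses on something with over 40 N, if the wrist force passes 120 N, or if a joint passes its speed limit or range.

ROBOT

A 6-joint arm with a two-finger parallel gripper is mounted at the origin on a cart in front of the work surface, level with it; the furniture and walls round the work are solid. World frame = base frame: x ahead of the robot, y to its left, z up, the work surface at z = 0. Lengths are in mm, angles in degrees, forces in N, time in s.
With the tool pointing down it reaches from about 350 to 850 mm from the base axis. Payload 8.1 kg.
Tool frame: the origin (TCP) lies between the finger pads; the fingertips stand 22 mm ahead of it and the grasp point (between the pads) lies 3 mm ahead of it; z points along the fingers, y is the direction in which the jaws open and shut (so a half turn about z gives the same grasp; the last joint's range is limited). The gripper opens to 85 mm and grips with 20 to 120 N. Pads are 22 mm wide; open, the fingers measure 114 mm over their backs; the gripper's body (76 mm by 85 mm) begins 54 mm behind the grasp point. The pads swing forward as they close: fully open they stand 13 mm farther back than shut.
Start: joints at [-75.31, 7.471, 85.268, -0, 87.261, -4.893], TCP at [201.13, -565.289, 253.292] pointing down, gripper open.
Joint ranges: [-169.43, 169.43], [-51.17, 129.36], [1.28, 143.12], [-76.62, 256.62], [0, 156.53], [-152.29, 152.29]. Speed limits (degrees/s): [136.94, 136.94, 159.86, 180, 180, 180].

INTERFACE

Orientations are given as [roll, pitch, yaw] about the fixed x, y, z axes, in that order (R = Rz(yaw) Ry(pitch) Rx(roll)).
In Python, from bench import r gives the robot as it stands.
- The arm moves only by the tool drive_tool, never from a script. Its argument "moves" is a list of rows, each a list of 2 entries, a list of its own where there are three numbers: the shift along the world's x, y, z in mm, then the turn about the world's z in degrees. A call has exactly 8 rows; each row is the pose to reach, as a shift and turn from the pose commanded when the call began; what a row does not reach only later rows make up. A row lasts 1/12 s, in which the tool goes at most 41.7 mm and 7.16 degrees, less where a joint would pass 70% of its speed; a pose out of reach is approached as far as the arm can. A call with a gripper value outside its range is refused whole. "fingers" is the finger opening in mm, from 0 to 85.4, set as the call begins (left out, the last holds). The fingers move at their own pace and stop on an object; "squeeze" is the grip in N (left out, the last holds). Time passes only in rows, so rows that repeat a pose let the fingers close, or fill a call up. It gives the time, the measured TCP pose, the force and the opening at its end, in the units of the state.
- r.sense(): the state, without advancing time (a new reading comes with each control period).
- r.snapshot(name): name is "side" or "top" or "wrist"; returns a dict with "pixels" (480x640x3 uint8, red, green, blue), "camera_matrix" (3x3 intrinsics, pixels), "xyz" and "orientation" of the camera in the world. Camera axes: x right, y down, z forward; pixel columns grow to the right and rows downward; lengths in mm; the calibration is good to about 2 mm. The wrist camera is an equidistant fisheye: a pixel r from the principal point sees the ray r / f radians off the axis. A picture is of the moment at which its call begins. There is no depth.
- r.hand_in(): hands the job in, once; it reports no verdict.
The state is a dict: "time": time; "joint_pos": joint angles; "qd": joint speeds; "joint_efforts": joint torques, N m; "tool_pos": TCP position; "tcp_rot": TCP orientation; "ft_force": force on the tool from outside, world axes, zero at the start; "wrist_torque": the same for the moment, N m; "finger_gap": finger opening in mm.
Only numpy, scipy, OpenCV 4.12 (cv2) and the standard library are available. Lean on these libraries where they do the work, as an engineer would, in place of code of your own. Each camera call takes 0.05 s, during which the arm holds its last target.

## Working session

There is one attempt and no reset: what is moved stays moved. The work goes in short steps, Python scripts to look and compute and a tool call to move; the robot and the scene stay as the last step left them, time stands still between calls to the robot, and variables do not carry over. Pictures are saved under pics/ and viewed, and the job is handed in when it is done.

Besides the shell and the picture viewer there is one more tool, called after "Call:" in YAML: its name, and indented under it one key for each argument. drive_tool: Moves the arm, as the interface text tells. Its arguments: {"type":"object","properties":{"moves":{"type":"array","items":{"type":"array"}},"fingers":{"type":"number"},"squeeze":{"type":"number"}},"required":["moves"]}

```bash
ls; mkdir -p pics
python3 - <<'E'
from bench import r
import cv2
s=r.sense();print(s)
for n in("side","top"):
    d=r.snapshot(n);cv2.imwrite(f"pics/{n}0.png",d["pixels"][:,:,::-1]);print(n,d["camera_matrix"],d["xyz"],d["orientation"])
E
```

```text
pics
{'time': 0.0, 'joint_pos': array([-7.53094828e+01,  7.51601102e+00,  8.53285144e+01, -3.07869323e-04,
        8.72622200e+01, -4.89234381e+00]), 'qd': array([-0.02613128, -0.11241472, -0.08988259,  0.01417074, -0.01991829,
        0.05481212]), 'joint_efforts': array([-1.71517542e-03, -5.69412911e+01, -5.00544047e+01, -3.08873323e-04,
        1.50652259e-02, -5.15261979e-05]), 'tool_pos': array([ 200.9989845 , -564.79230154,  252.24231898]), 'tcp_rot': array([-1.79893617e+02, -8.79727124e-03,  1.95828679e+01]), 'ft_force': array([ 0.02074367, -0.0859795 ,  0.15395194]), 'wrist_torque': array([ 0.0496253 , -0.00882411,  0.01576598]), 'finger_gap': 85.19670642828532}
side [[542.46738699   0.         319.69321669]
 [  0.         542.46738699 235.24104818]
 [  0.           0.           1.        ]] [242.05250039 595.65763449 429.6683812 ] [-114.29240262    0.82689694 -162.22661603]
top [[559.99989184   0.         327.892183  ]
 [  0.         559.99989184 237.98090194]
 [  0.           0.           1.        ]] [ 280.06378146 -130.42945823  931.91983849] [-168.66833757    0.41142088  -90.62843638]
```

View pics/side0.png

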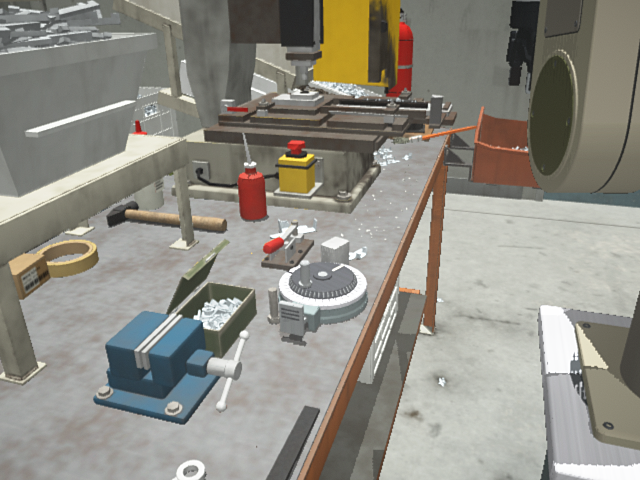

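View pics/top0.png

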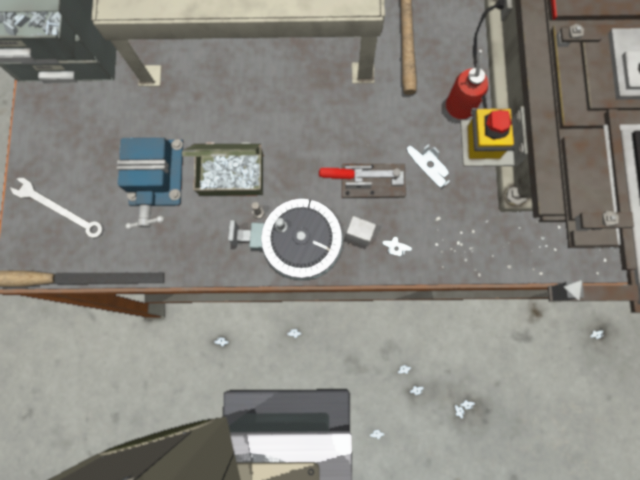

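The top view shows the dial centred at about (302,237), the pin at about (281,225), the index line at about (321,245), the target line at about (309,203), and the tab at about (233,234).

```bash
cat > h.py <<'E'
import numpy as np,cv2
from scipy.spatial.transform import Rotation as R
def back(d,uv,z):
    K=d["camera_matrix"];Rm=R.from_euler('xyz',d["orientation"],degrees=True).as_matrix()
    ray=Rm@np.linalg.inv(K)@np.array([uv[0],uv[1],1.]);c=np.array(d["xyz"])
    return c+ray*(z-c[2])/ray[2]
def proj(d,P):
    K=d["camera_matrix"];Rm=R.from_euler('xyz',d["orientation"],degrees=True).as_matrix()
    p=(np.atleast_2d(P)-d["xyz"])@Rm; p=p@K.T
    return p[:,:2]/p[:,2:]
def rect(d,x0,x1,y0,y1,z,s):  # metric map: col = (y1-y)*s, row=(x1-x)*s
    w,h=int((y1-y0)*s),int((x1-x0)*s)
    yy,xx=np.meshgrid(y1-np.arange(w)/s,x1-np.arange(h)/s)
    P=np.stack([xx.ravel(),yy.ravel(),np.full(xx.size,z)],1)
    q=proj(d,P).astype(np.float32)
    return cv2.remap(d["pixels"],q[:,0].reshape(h,w),q[:,1].reshape(h,w),cv2.INTER_CUBIC)[:,:,::-1]
E
python3 - <<'E'
from bench import r
from h import *
d=r.snapshot("top")
for n,uv,z in(("c",(302,237),40),("pin",(281,225),77),("idx",(329,249),32),("tgt",(309,207),32),("tab",(233,234),56)):print(n,back(d,uv,z).round(1))
im=d["pixels"][180:300,200:420,::-1]
cv2.imwrite("pics/top_c.png",cv2.resize(im,None,fx=3.6,fy=3.6,interpolation=cv2.INTER_CUBIC))
d=r.snapshot("side")
im=d["pixels"][210:350,240:400,::-1]
cv2.imwrite("pics/side_c.png",cv2.resize(im,None,fx=4,fy=4,interpolation=cv2.INTER_CUBIC))
E
```

```text
c [461.  -83.9  40. ]
pin [473.1 -53.   77. ]
idx [ 442.1 -127.6   32. ]
tgt [513.2 -95.2  32. ]
tab [464.   25.6  56. ]
```

View pics/top_c.png

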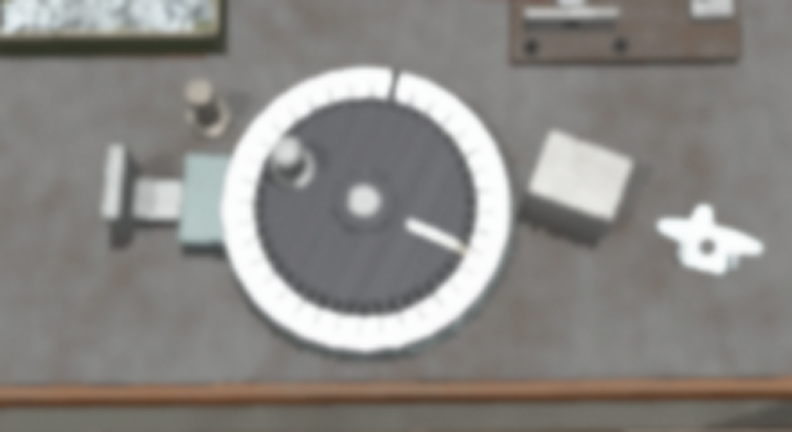

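View pics/side_c.png

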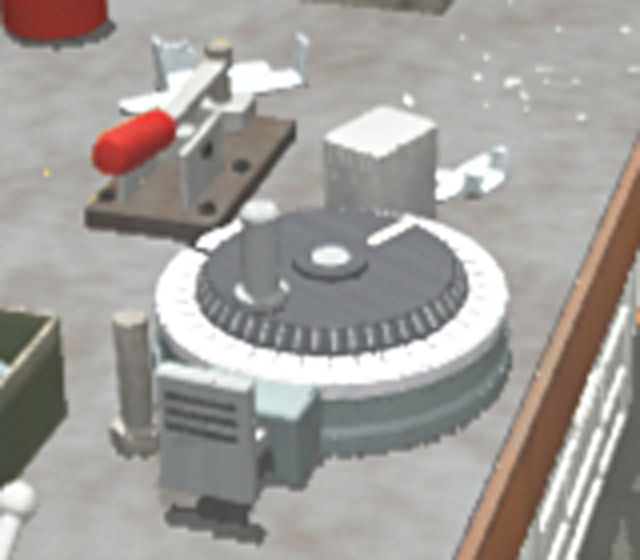

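Run:
```python
from bench import r
from h import *
d=r.snapshot("top")
s=5
im=rect(d,380,545,-165,40,30,s)
cv2.imwrite("pics/rect30.png",im[:, :][::1].copy() if im.shape[1]<=800 else cv2.resize(im,None,fx=.78,fy=.78))
g=cv2.cvtColor(im,cv2.COLOR_BGR2GRAY)
m=(g>215).astype(np.uint8)
cs,_=cv2.findContours(m,cv2.RETR_EXTERNAL,cv2.CHAIN_APPROX_NONE)
c=max(cs,key=cv2.contourArea)
h=cv2.convexHull(c)
(u,v),rad=cv2.minEnclosingCircle(c);e=cv2.fitEllipse(h)
print("circ",545-v/s,40-u/s,rad/s,"ell",545-e[0][1]/s,40-e[0][0]/s,e[1][0]/2/s,e[1][1]/2/s)
```

```text
circ 463.00279541015624 -81.45689697265625 65.72554931640624 ell 463.1482727050781 -81.7336669921875 65.05970458984375 65.38612060546875
```

View pics/rect30.png

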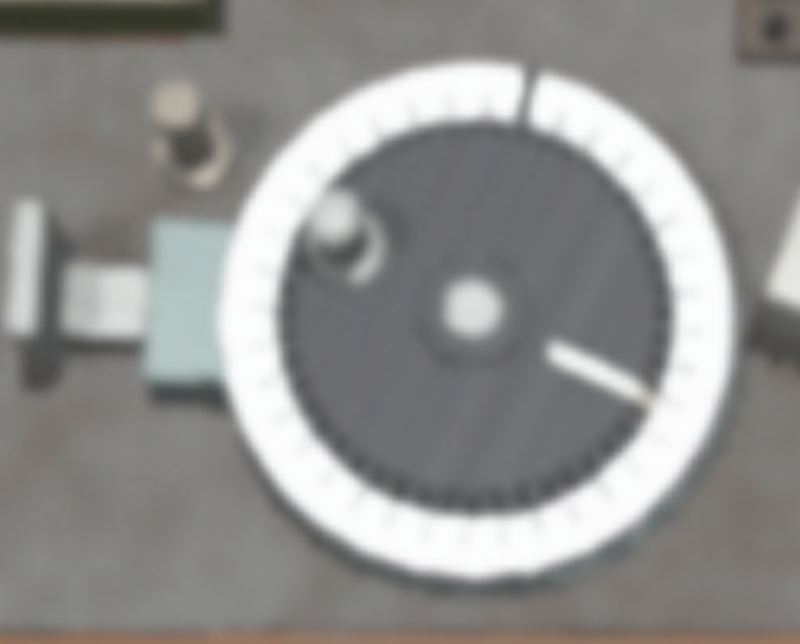

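The axis comes out at about (463,−82), with ring radius 65.4 (66 expected). The pin is at about 65°, and the target line is at −14°, so the pin must go to about 166°. I'll approach it and look with the wrist camera.

Call:
drive_tool:
  moves:
    - [[20, 40, 0], -7]
    - [[40, 75, 0], -14]
    - [[60, 110, 0], -21]
    - [[80, 145, 0], -28]
    - [[100, 180, 0], -35]
    - [[120, 215, 0], -42]
    - [[140, 250, 0], -45]
    - [[160, 285, 0], -45]
  fingers: 0
  squeeze: 20

```text
time: 0.92
tool_pos: [360.2, -281.0, 253.4]
tcp_rot: [180.0, -0.0, -25.7]
ft_force: [1.6, -0.8, -0.4]
finger_gap: 0.2
```

Call:
drive_tool:
  moves:
    - [[20, 35, 0], 0]
    - [[40, 70, 0], 0]
    - [[60, 105, 0], 0]
    - [[80, 140, 0], 0]
    - [[100, 175, 0], 0]
    - [[120, 200, -15], 0]
    - [[135, 213, -40], 0]
    - [[144, 218, -60], 0]

```text
time: 1.58
tool_pos: [505.2, -62.0, 192.7]
tcp_rot: [-179.9, -0.1, -25.2]
ft_force: [-0.3, 0.6, -1.2]
finger_gap: -0.0
```

Run:
```python
from bench import r
from h import *
s=r.sense();print({k:np.round(s[k],2) for k in("time","joint_pos","tool_pos","tcp_rot","ft_force","finger_gap")})
for n in("wrist","top"):
    d=r.snapshot(n);cv2.imwrite(f"pics/{n}1.png",d["pixels"][:,:,::-1]);print(n,d["camera_matrix"],d["xyz"],d["orientation"])
```

```text
{'time': np.float64(1.58), 'joint_pos': array([-1.2800e+01, -4.6900e+00,  1.0402e+02,  4.0000e-02,  8.0580e+01,
        1.0244e+02]), 'tool_pos': array([505.24, -62.03, 192.68]), 'tcp_rot': array([-1.7994e+02, -8.0000e-02, -2.5240e+01]), 'ft_force': array([-0.31,  0.63, -1.18]), 'finger_gap': np.float64(-0.05)}
wrist [[371.64829954   0.         319.69892789]
 [  0.         371.64829954 237.51779192]
 [  0.           0.           1.        ]] [572.82017056 -93.65914624 312.25249475] [ 1.62833394e+02  5.71993009e-02 -1.15262988e+02]
top [[559.99989184   0.         327.892183  ]
 [  0.         559.99989184 237.98090194]
 [  0.           0.           1.        ]] [ 280.06378146 -130.42945823  931.91983849] [-168.66833757    0.41142088  -90.62843638]
```

View pics/wrist1.png

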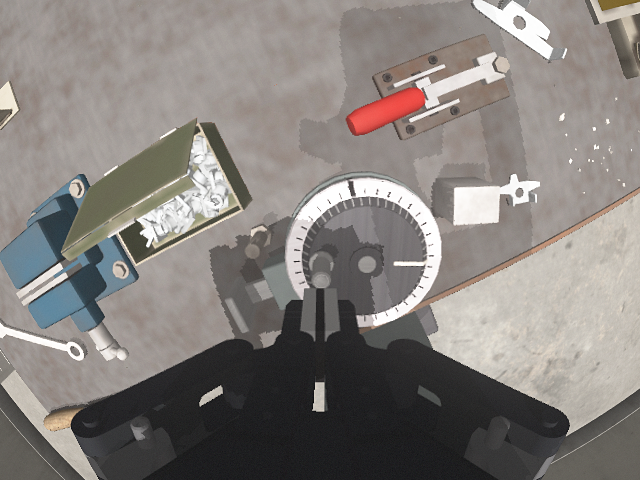

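The wrist view is clear. The index line runs from (395,264) to (424,264), the target line is at (351,187), the boss is at (367,264) and the pin top is at (320,265).

```bash
cat >> h.py <<'E'
def fback(d,uv,z):
    K=d["camera_matrix"];Rm=R.from_euler('xyz',d["orientation"],degrees=True).as_matrix()
    x=(uv[0]-K[0,2])/K[0,0];y=(uv[1]-K[1,2])/K[1,1];t=np.hypot(x,y)
    ray=Rm@np.array([np.sin(t)*x/t,np.sin(t)*y/t,np.cos(t)]);c=np.array(d["xyz"])
    return c+ray*(z-c[2])/ray[2]
def fproj(d,P):
    K=d["camera_matrix"];Rm=R.from_euler('xyz',d["orientation"],degrees=True).as_matrix()
    p=(np.atleast_2d(P)-d["xyz"])@Rm
    rr=np.hypot(p[:,0],p[:,1]);t=np.arctan2(rr,p[:,2])
    return np.stack([K[0,2]+K[0,0]*t*p[:,0]/rr,K[1,2]+K[1,1]*t*p[:,1]/rr],1)
def polar(d,cx,cy,z,r0,r1,s=6,pr=fproj,da=0.25):
    a=np.arange(-180,180,da);rr=np.arange(r0,r1,1/s)
    A,RR=np.meshgrid(np.radians(a),rr)
    P=np.stack([cx+RR.ravel()*np.cos(A.ravel()),cy+RR.ravel()*np.sin(A.ravel()),np.full(A.size,z)],1)
    q=pr(d,P).astype(np.float32)
    return a,rr,cv2.remap(d["pixels"],q[:,0].reshape(A.shape),q[:,1].reshape(A.shape),cv2.INTER_LINEAR)
def frect(d,x0,x1,y0,y1,z,s):
    w,h=int((y1-y0)*s),int((x1-x0)*s)
    yy,xx=np.meshgrid(y1-np.arange(w)/s,x1-np.arange(h)/s)
    q=fproj(d,np.stack([xx.ravel(),yy.ravel(),np.full(xx.size,z)],1)).astype(np.float32)
    return cv2.remap(d["pixels"],q[:,0].reshape(h,w),q[:,1].reshape(h,w),cv2.INTER_CUBIC)[:,:,::-1]
E
python3 - <<'E'
from bench import r
from h import *
d=r.snapshot("wrist")
for n,uv,z in(("boss",(367,264),42.5),("pin",(320,265),77),("idx",(424,264),32),("tgt in",(351.5,194),30),("tgt out",(351,180),30)):print(n,fback(d,uv,z).round(1))
s=4
im=frect(d,390,535,-160,40,30,s); cv2.imwrite("pics/wr30.png",im)
E
```

```text
boss [459.2 -82.8  42.5]
pin [486.7 -55.5  77. ]
idx [ 434.  -125.2   32. ]
tgt in [511.8 -94.   30. ]
tgt out [521.8 -98.1  30. ]
```

View pics/wr30.png

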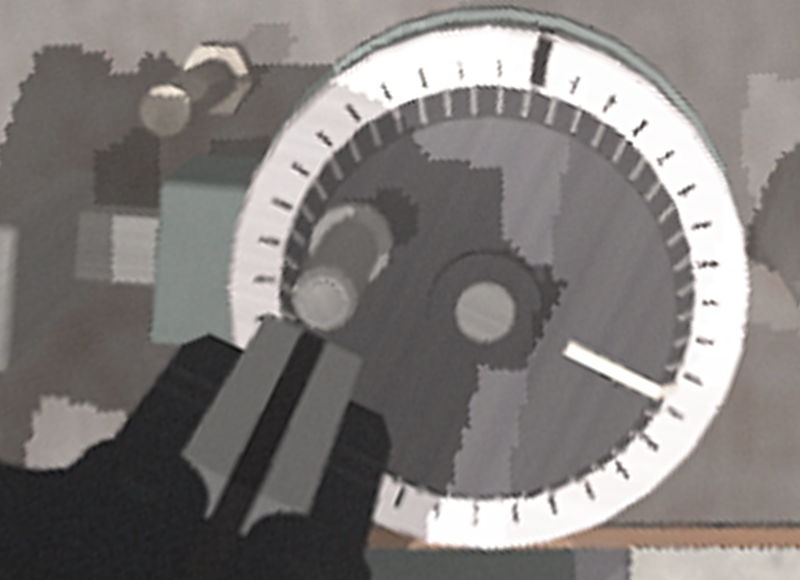

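Call:
drive_tool:
  moves:
    - [[0, 0, -15], 0]
    - [[0, 0, -35], 0]
    - [[0, 0, -55], 0]
    - [[0, 0, -75], 0]
    - [[0, 0, -92], 0]
    - [[0, 0, -105], 0]
    - [[0, 0, -113], 0]
    - [[0, 0, -113], 0]

```text
time: 2.4
tool_pos: [502.9, -65.4, 79.9]
tcp_rot: [180.0, 0.1, -25.5]
ft_force: [-0.9, 1.0, -0.7]
finger_gap: -0.3
```

```bash
cat > plan.py <<'E'
import numpy as np,sys
def plan(p0,yaw0,phis,D,ax=(463.3,-82.4)):
    for i in range(0,len(phis),8):
        b=p0 if i==0 else last; by=yaw0 if i==0 else ly
        rows=[]
        for f in phis[i:i+8]:
            a=np.radians(f);q=np.array([ax[0]+36*np.cos(a)+D*np.sin(a),ax[1]+36*np.sin(a)-D*np.cos(a)])
            rows.append([[round(q[0]-b[0],0),round(q[1]-b[1],0),0],round(f-90-by,0)]); 
        last=b+np.array(rows[-1][0][:2]);ly=by+rows[-1][1]
        print(rows,"end",last,ly)
E
python3 - <<'E'
from plan import *
from bench import r
s=r.sense();print(s["tool_pos"],s["tcp_rot"],s["ft_force"])
p=s["tool_pos"][:2]
print("contact");plan(p,s["tcp_rot"][2],np.r_[[64.5]*4,[68,71,74,77]],18)
plan(p,s["tcp_rot"][2],np.r_[[77]*8,np.linspace(77,157,24)],18)
E
```

```text
[502.93313817 -65.39424334  79.86284212] [ 1.79974653e+02  7.62991363e-02 -2.54841359e+01] [-0.92611009  1.01576845 -0.72115097]
contact
[[[np.float64(-8.0), np.float64(8.0), 0], np.float64(-0.0)], [[np.float64(-8.0), np.float64(8.0), 0], np.float64(-0.0)], [[np.float64(-8.0), np.float64(8.0), 0], np.float64(-0.0)], [[np.float64(-8.0), np.float64(8.0), 0], np.float64(-0.0)], [[np.float64(-9.0), np.float64(10.0), 0], np.float64(3.0)], [[np.float64(-11.0), np.float64(11.0), 0], np.float64(6.0)], [[np.float64(-12.0), np.float64(13.0), 0], np.float64(9.0)], [[np.float64(-14.0), np.float64(14.0), 0], np.float64(12.0)]] end [488.93313817 -51.39424334] -13.48413593801175
[[[np.float64(-14.0), np.float64(14.0), 0], np.float64(12.0)], [[np.float64(-14.0), np.float64(14.0), 0], np.float64(12.0)], [[np.float64(-14.0), np.float64(14.0), 0], np.float64(12.0)], [[np.float64(-14.0), np.float64(14.0), 0], np.float64(12.0)], [[np.float64(-14.0), np.float64(14.0), 0], np.float64(12.0)], [[np.float64(-14.0), np.float64(14.0), 0], np.float64(12.0)], [[np.float64(-14.0), np.float64(14.0), 0], np.float64(
[... 1026 characters left out ...]
-17.0), np.float64(1.0), 0], np.float64(24.0)], [[np.float64(-19.0), np.float64(0.0), 0], np.float64(28.0)]] end [454.93313817 -43.39424334] 39.51586406198825
[[[np.float64(-3.0), np.float64(-0.0), 0], np.float64(3.0)], [[np.float64(-5.0), np.float64(-1.0), 0], np.float64(7.0)], [[np.float64(-7.0), np.float64(-2.0), 0], np.float64(10.0)], [[np.float64(-10.0), np.float64(-3.0), 0], np.float64(14.0)], [[np.float64(-12.0), np.float64(-4.0), 0], np.float64(17.0)], [[np.float64(-14.0), np.float64(-5.0), 0], np.float64(21.0)], [[np.float64(-16.0), np.float64(-7.0), 0], np.float64(24.0)], [[np.float64(-18.0), np.float64(-8.0), 0], np.float64(27.0)]] end [436.93313817 -51.39424334] 66.51586406198825
```

Run:
```python
from bench import r
from h import *
s=r.sense();print(s["time"],s["tool_pos"],s["qd"])
d=r.snapshot("wrist");cv2.imwrite("pics/w2.png",d["pixels"][:,:,::-1])
for _ in range(3):
  r.snapshot("top")
  s=r.sense();print(s["time"],s["tool_pos"],s["ft_force"],s["qd"].round(2),s["joint_pos"].round(2))
```

```text
2.4 [502.93313817 -65.39424334  79.86284212] [ 0.38776114 -1.01581837 -1.36898047 -0.02608801  1.60960257  0.15288779]
2.5 [504.30258299 -65.37228416  81.64079829] [-0.39282754  0.11344678 -0.53433483] [ 0.43 -0.5  -0.71  0.07 -0.18  0.04] [-1.3160e+01  2.2400e+00  1.0954e+02 -1.0000e-02  6.8150e+01  1.0230e+02]
2.55 [504.65842014 -65.30356355  81.94828925] [ 0.38481689 -0.11518945  0.75986563] [ 0.14 -0.22 -0.2   0.02 -0.33  0.08] [-13.15   2.22 109.52  -0.    68.14 102.3 ]
2.6 [504.80533638 -65.20700212  82.00422753] [-0.28721427 -0.07631253 -0.31724157] [ 0.28  0.08  0.    0.1  -0.27  0.01] [-13.13   2.22 109.51  -0.    68.12 102.31]
```

View pics/w2.png

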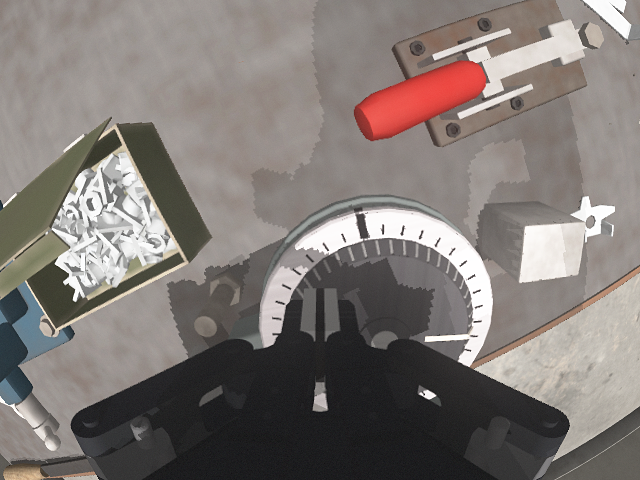

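Run:
```python
from plan import *
np.set_printoptions(legacy='1.25')
plan(np.array([505.1,-62.3]),-25.4,np.r_[[64.5]*4,np.linspace(67,149,28)],18)
```

```text
[[[-10.0, 5.0, 0], -0.0], [[-10.0, 5.0, 0], -0.0], [[-10.0, 5.0, 0], -0.0], [[-10.0, 5.0, 0], -0.0], [[-11.0, 6.0, 0], 2.0], [[-13.0, 8.0, 0], 5.0], [[-14.0, 9.0, 0], 8.0], [[-16.0, 11.0, 0], 12.0]] end [489.1 -51.3] -13.399999999999999
[[[-1.0, 1.0, 0], 3.0], [[-3.0, 2.0, 0], 6.0], [[-5.0, 3.0, 0], 9.0], [[-7.0, 4.0, 0], 12.0], [[-9.0, 5.0, 0], 15.0], [[-11.0, 6.0, 0], 18.0], [[-13.0, 7.0, 0], 21.0], [[-15.0, 8.0, 0], 24.0]] end [474.1 -43.3] 10.600000000000001
[[[-2.0, 0.0, 0], 3.0], [[-4.0, 1.0, 0], 6.0], [[-6.0, 1.0, 0], 9.0], [[-8.0, 1.0, 0], 12.0], [[-10.0, 1.0, 0], 15.0], [[-12.0, 1.0, 0], 18.0], [[-14.0, 1.0, 0], 21.0], [[-16.0, 1.0, 0], 24.0]] end [458.1 -42.3] 34.6
[[[-3.0, -1.0, 0], 3.0], [[-5.0, -1.0, 0], 6.0], [[-7.0, -2.0, 0], 9.0], [[-9.0, -2.0, 0], 12.0], [[-11.0, -3.0, 0], 15.0], [[-13.0, -4.0, 0], 18.0], [[-15.0, -5.0, 0], 21.0], [[-16.0, -6.0, 0], 24.0]] end [442.1 -48.3] 58.6
```

Call:
drive_tool:
  moves:
    - [[-3, 2, -2], 0]
    - [[-6, 4, -4], 0]
    - [[-8, 5, -4], 0]
    - [[-10, 6, -4], 0]
    - [[-11, 7, -4], 2]
    - [[-13, 9, -4], 5]
    - [[-14, 10, -4], 8]
    - [[-16, 12, -4], 12]

```text
time: 3.27
tool_pos: [488.4, -52.8, 76.6]
tcp_rot: [180.0, -0.1, -13.3]
ft_force: [4.0, -1.0, -3.1]
finger_gap: -0.0
```

Run:
```python
from bench import r
from h import *
d=r.snapshot("wrist");cv2.imwrite("pics/w3.png",d["pixels"][:,:,::-1])
r.snapshot("top")
s=r.sense();print(s["time"],s["tool_pos"],s["ft_force"],s["tcp_rot"])
```

```text
3.3667 [488.00922796 -52.52214147  76.55143521] [ 1.75418633  0.23803136 -0.99530602] [-1.79995622e+02 -6.53507966e-02 -1.33213613e+01]
```

View pics/w3.png

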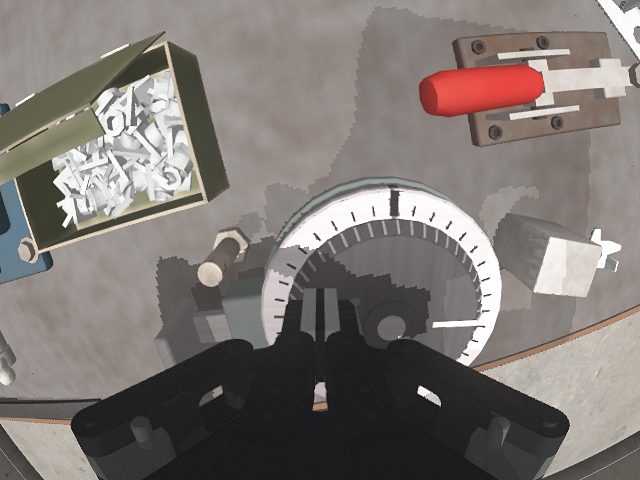

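The index line (433–478,324) has started to turn, with about 4 N of contact force, so I'll continue along the arc.

Call:
drive_tool:
  moves:
    - [[-1, 1, 0], 3]
    - [[-3, 2, 0], 6]
    - [[-5, 3, 0], 9]
    - [[-7, 4, 0], 12]
    - [[-9, 5, 0], 15]
    - [[-11, 6, 0], 18]
    - [[-13, 7, 0], 21]
    - [[-15, 8, 0], 24]

```text
time: 4.03
tool_pos: [473.3, -44.5, 76.6]
tcp_rot: [180.0, -0.1, 10.6]
ft_force: [3.9, 0.8, -2.0]
finger_gap: 0.1
```

Call:
drive_tool:
  moves:
    - [[-2, 0, 0], 3]
    - [[-4, 1, 0], 6]
    - [[-6, 1, 0], 9]
    - [[-8, 1, 0], 12]
    - [[-10, 1, 0], 15]
    - [[-12, 1, 0], 18]
    - [[-14, 1, 0], 21]
    - [[-16, 1, 0], 24]

```text
time: 4.7
tool_pos: [457.1, -43.3, 76.5]
tcp_rot: [180.0, -0.1, 34.6]
ft_force: [2.7, 1.9, -1.5]
finger_gap: 0.1
```

Run:
```python
from bench import r
from h import *
d=r.snapshot("wrist");cv2.imwrite("pics/w4.png",d["pixels"][:,:,::-1])
r.snapshot("top")
s=r.sense();print(s["time"],s["tool_pos"],s["ft_force"],s["tcp_rot"])
```

```text
4.8 [456.86258582 -43.40522022  76.50208862] [ 2.35591226  2.1420812  -0.87462555] [-1.79999457e+02 -3.89397880e-02  3.45248383e+01]
```

View pics/w4.png

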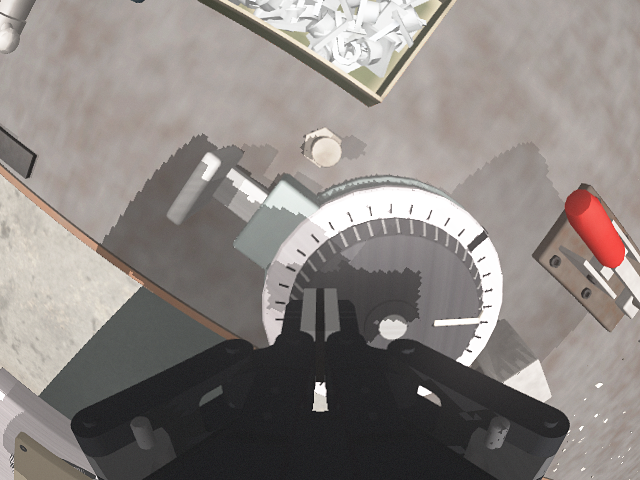

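Call:
drive_tool:
  moves:
    - [[-3, -1, 0], 3]
    - [[-5, -1, 0], 6]
    - [[-7, -2, 0], 9]
    - [[-9, -2, 0], 12]
    - [[-11, -3, 0], 15]
    - [[-13, -4, 0], 18]
    - [[-15, -5, 0], 21]
    - [[-16, -6, 0], 24]

```text
time: 5.47
tool_pos: [440.8, -49.3, 76.5]
tcp_rot: [-180.0, -0.0, 58.5]
ft_force: [2.4, 3.0, 0.7]
finger_gap: 0.2
```

Run:
```python
from bench import r
from h import *
d=r.snapshot("wrist");cv2.imwrite("pics/w5.png",d["pixels"][:,:,::-1])
s=r.sense();print(s["time"],s["tool_pos"],s["ft_force"],s["tcp_rot"])
im=frect(d,390,535,-160,30,31,4); cv2.imwrite("pics/w5r.png",im)
t=r.snapshot("top");im=rect(t,390,535,-160,30,31,4); cv2.imwrite("pics/t5r.png",im)
```

```text
5.5167 [440.6955193  -49.47441169  76.4243582 ] [ 0.69413281  1.92148646 -0.97174678] [-1.79987107e+02 -3.02727926e-02  5.87476790e+01]
```

View pics/w5r.png

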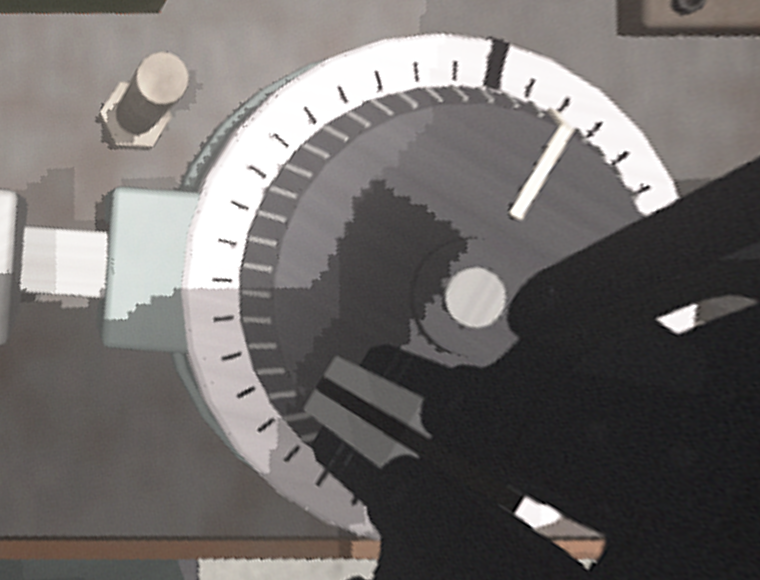

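View pics/t5r.png

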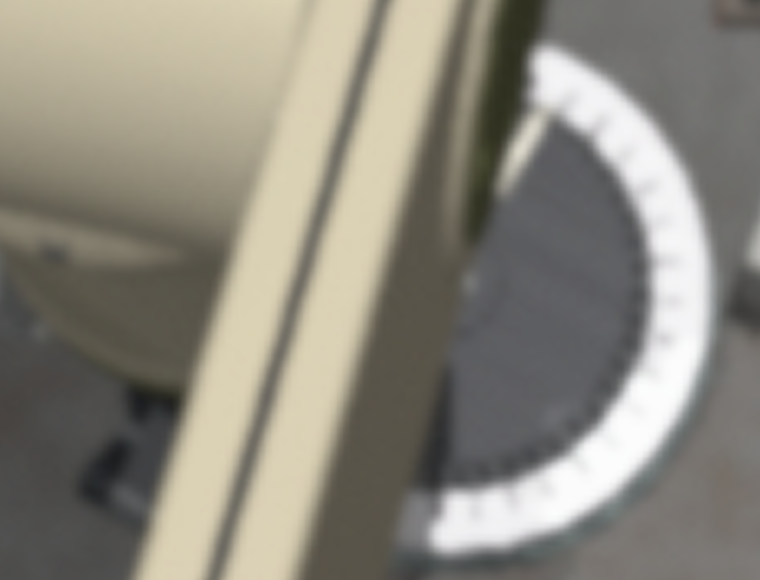

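```bash
cat > ang.py <<'E'
from h import *
from scipy.optimize import minimize
def axisfit(d,lo,hi,c0=(463.3,-82.4),z=30.,r0=66.):
    # fit in-plane axis offset by outer ring edge (strong bright->dark) at visible angles
    g=cv2.GaussianBlur(cv2.cvtColor(d["pixels"],cv2.COLOR_RGB2GRAY),(3,3),0)
    def prof(c,rr,a):
        A,RR=np.meshgrid(np.radians(a),rr)
        q=fproj(d,np.stack([c[0]+RR.ravel()*np.cos(A.ravel()),c[1]+RR.ravel()*np.sin(A.ravel()),np.full(A.size,z)],1)).astype(np.float32)
        return cv2.remap(g,q[:,0].reshape(A.shape),q[:,1].reshape(A.shape),cv2.INTER_LINEAR).astype(float)
    c=np.array(c0);a=np.arange(lo,hi,1.)
    for _ in range(4):
        rr=np.arange(58,73,.1);p=prof(c,rr,a);gr=-np.gradient(p,axis=0)
        k=gr.argmax(0);e=rr[k];ok=gr.max(0)>2
        M=np.stack([np.cos(np.radians(a)),np.sin(np.radians(a)),np.ones(len(a))],1)
        for _ in range(3):
            x,*_=np.linalg.lstsq(M[ok],e[ok],rcond=None);res=e-M@x;ok&=abs(res)<max(.4,2*np.std(res[ok]))
        c=c+x[:2]
    return c,x[2],np.std(res[ok]),ok.sum()
def lineang(d,c,z,r0,r1,alo,ahi,sign):
    a,rr,p=polar(d,c[0],c[1],z,r0,r1,s=4,da=.1)
    m=(a>=alo)&(a<=ahi);q=p[:,m].astype(float).mean(2)*sign;out=[]
    aa=a[m]
    for row in q:
        w=row-np.median(row);w=np.clip(w-0.4*w.max(),0,None);k=w.argmax();
        s=abs(aa-aa[k])<5;out.append((w[s]*aa[s]).sum()/w[s].sum())
    return rr,np.array(out)
E
python3 - <<'E'
from bench import r
from ang import *
np.set_printoptions(precision=2,suppress=True)
d=r.snapshot("wrist")
for lo,hi in((-20,100),(-15,90),(-10,120)):
    print(axisfit(d,lo,hi))
c=axisfit(d,-15,90)[0]
rr,t=lineang(d,c,30,55,64,-28,0,-1);print("tgt",t[::4],np.median(t))
for z in(40,):
  rr,t=lineang(d,c,z,25,46,-55,-10,1);print("idx",t[::6],np.median(t))
a,rr,p=polar(d,c[0],c[1],30,40,70,s=6,da=.25);cv2.imwrite("pics/pol5.png",p[:,(a>-75)&(a<125)][:,:,::-1])
E
```

```text
(array([462.57, -79.67]), np.float64(63.974387282117725), np.float64(0.1573850720876467), np.int64(97))
(array([462.65, -79.72]), np.float64(63.94037510932864), np.float64(0.1638928300560129), np.int64(83))
(array([462.28, -79.82]), np.float64(64.2555150175347), np.float64(0.18540400362350834), np.int64(106))
tgt [-24.54 -14.75 -14.65 -14.6  -14.48 -14.52 -14.56 -14.69 -14.69] -14.651920286101104
idx [-34.   -33.86 -33.46 -33.3  -33.19 -32.91 -32.8  -32.8  -32.67 -32.66
 -32.44 -32.3  -32.22 -32.07] -32.79375998919794
```

View pics/pol5.png

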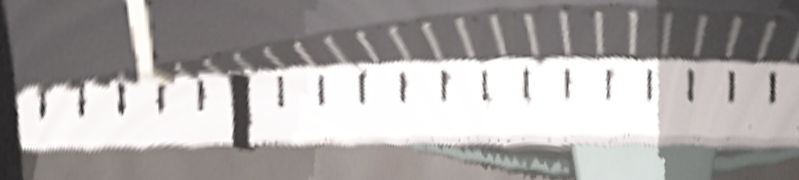

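Run:
```python
from plan import *
np.set_printoptions(legacy='1.25')
plan(np.array([442.1,-48.3]),58.6,np.linspace(150.5,161,8),18)
```

```text
[[[-1.0, -1.0, 0], 2.0], [[-2.0, -1.0, 0], 3.0], [[-3.0, -2.0, 0], 5.0], [[-4.0, -3.0, 0], 6.0], [[-5.0, -3.0, 0], 8.0], [[-5.0, -4.0, 0], 9.0], [[-6.0, -5.0, 0], 11.0], [[-7.0, -5.0, 0], 12.0]] end [435.1 -53.3] 70.6
```

Call:
drive_tool:
  moves:
    - [[-1, -1, 0], 2]
    - [[-2, -1, 0], 3]
    - [[-3, -2, 0], 5]
    - [[-4, -3, 0], 6]
    - [[-5, -3, 0], 8]
    - [[-5, -4, 0], 9]
    - [[-6, -5, 0], 11]
    - [[-7, -5, 0], 12]

```text
time: 6.28
tool_pos: [433.8, -54.8, 76.4]
tcp_rot: [-180.0, -0.0, 70.6]
ft_force: [0.6, 2.9, 2.1]
finger_gap: -0.1
```

Call:
drive_tool:
  moves:
    - [[1, 3, 0], 0]
    - [[4, 10, 0], 0]
    - [[5, 15, 20], 0]
    - [[5, 15, 55], 0]
    - [[5, 10, 90], 0]
    - [[5, -20, 110], 0]
    - [[5, -55, 110], 0]
    - [[3, -80, 110], 0]

```text
time: 6.95
tool_pos: [438.3, -136.7, 188.7]
tcp_rot: [179.7, 0.1, 70.6]
ft_force: [1.0, -0.2, -0.3]
finger_gap: 0.2
```

Call:
drive_tool:
  moves:
    - [[0, -10, 0], 0]
    - [[0, -20, 0], 0]
    - [[0, -20, 0], 0]
    - [[0, -20, 0], 0]
    - [[0, -20, 0], 0]
    - [[0, -20, 0], 0]
    - [[0, -20, 0], 0]
    - [[0, -20, 0], 0]

```text
time: 7.62
tool_pos: [436.9, -154.1, 186.3]
tcp_rot: [-180.0, -0.0, 70.6]
ft_force: [0.7, -0.1, -0.3]
finger_gap: 0.1
```

Run:
```python
from bench import r
from ang import *
np.set_printoptions(precision=2,suppress=True)
d=r.snapshot("wrist");cv2.imwrite("pics/w6.png",d["pixels"][:,:,::-1]);print(d["xyz"],d["orientation"])
s=r.sense();print(s["time"],s["tool_pos"],s["ft_force"],s["tcp_rot"])
im=frect(d,390,535,-160,30,31,4); cv2.imwrite("pics/w6r.png",im)
for lo,hi in((-20,160),(-60,160),(-180,180)):
    print(axisfit(d,lo,hi))
c=axisfit(d,-60,160)[0]
rr,t=lineang(d,c,30,55,64,-28,0,-1);print("tgt",t[::4],np.median(t))
for z in(40,):
  rr,t=lineang(d,c,z,25,46,-55,-5,1);print("idx",t[::6],np.median(t))
```

```text
[461.33 -82.13 305.75] [162.79   0.03 -19.38]
7.6667 [ 436.86 -154.19  186.31] [0.48 0.14 0.12] [180.    -0.    70.63]
(array([462.01, -81.85]), np.float64(64.66965092292261), np.float64(0.21295866914149986), np.int64(130))
(array([462.  , -81.79]), np.float64(64.6170807197794), np.float64(0.1908108241972986), np.int64(169))
(array([462.13, -81.68]), np.float64(64.57774251416689), np.float64(0.2270012081320856), np.int64(295))
tgt [-13.25 -13.27 -13.11 -13.01 -13.01 -12.98 -12.89 -13.01 -13.07] -13.025439337058831
idx [-18.16 -17.8  -17.82 -17.74 -17.73 -17.59 -17.7  -17.64 -17.58 -17.41
 -17.58 -17.62 -17.45 -17.44] -17.617604970697567
```

View pics/w6r.png

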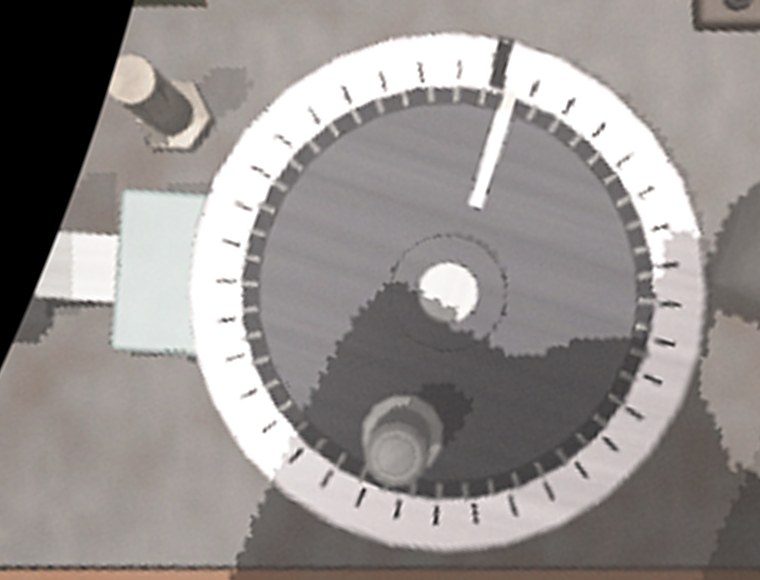

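Seen from above the axis, the target is at −13.0° and the index at about −17.2°, so about 4° remains (about 2.7 mm at the pin). I'll go back and push a little further.

Call:
drive_tool:
  moves:
    - [[0, 30, 0], 0]
    - [[2, 65, 0], 0]
    - [[2, 100, 0], 0]
    - [[2, 115, 0], 0]
    - [[2, 115, -30], 0]
    - [[2, 115, -65], 2]
    - [[2, 115, -95], 4]
    - [[2, 115, -110], 4]

```text
time: 8.33
tool_pos: [436.4, -38.7, 72.6]
tcp_rot: [-179.8, 0.0, 74.8]
ft_force: [-0.8, -0.6, 0.5]
finger_gap: -0.4
```

Call:
drive_tool:
  moves:
    - [[0, 0, 0], 0]
    - [[-2, -5, 0], 0]
    - [[-3, -10, 0], 0]
    - [[-4, -14, 0], 0]
    - [[-5, -16, 0], 0]
    - [[-5.5, -17, 0], 0]
    - [[-5.5, -17, 0], 0]
    - [[-5.5, -17, 0], 0]

```text
time: 9.0
tool_pos: [433.6, -56.9, 76.9]
tcp_rot: [179.9, 0.0, 74.6]
ft_force: [-0.0, 0.5, 0.9]
finger_gap: 0.0
```

Call:
drive_tool:
  moves:
    - [[1, 3, 0], 0]
    - [[4, 10, 0], 0]
    - [[5, 15, 20], 0]
    - [[5, 15, 55], 0]
    - [[5, 10, 90], 0]
    - [[5, -20, 110], 0]
    - [[5, -55, 110], 0]
    - [[4, -85, 110], 0]

```text
time: 9.67
tool_pos: [438.8, -142.9, 188.6]
tcp_rot: [179.7, 0.1, 74.7]
ft_force: [-0.2, 0.4, -0.4]
finger_gap: 0.2
```

Call:
drive_tool:
  moves:
    - [[0, -14, 0], 0]
    - [[0, -14, 0], 0]
    - [[0, -14, 0], 0]
    - [[0, -14, 0], 0]
    - [[0, -14, 0], 0]
    - [[0, -14, 0], 0]
    - [[0, -14, 0], 0]
    - [[0, -14, 0], 0]

```text
time: 10.33
tool_pos: [437.3, -155.1, 186.3]
tcp_rot: [-180.0, -0.0, 74.6]
ft_force: [0.6, 0.0, -0.2]
finger_gap: 0.2
```

```bash
cat > chk.py <<'E'
import sys
from bench import r
from ang import *
np.set_printoptions(precision=2,suppress=True)
n=sys.argv[1]
d=r.snapshot("wrist");print(d["xyz"],d["orientation"])
s=r.sense();print(s["time"],s["tool_pos"],s["ft_force"],s["tcp_rot"])
im=frect(d,390,535,-160,30,31,4); cv2.imwrite(f"pics/{n}r.png",im)
im=frect(d,490,535,-120,-65,31,14); cv2.imwrite(f"pics/{n}z.png",im)
A=axisfit(d,-60,160);print(A);c=A[0]
rr,t=lineang(d,c,30,55,64,-28,0,-1);print("tgt",t[::4],np.median(t))
rr,t=lineang(d,c,40,25,46,-30,10,1);print("idx",t[::6],np.median(t))
# line fit through index in metric plane z=40 -> extrapolate, with free lateral offset
a=np.radians(t);x=rr*np.cos(a);y=rr*np.sin(a);k=np.polyfit(x,y,1);print("idx direction",np.degrees(np.arctan(k[0])),"offset",k[1])
E
python3 chk.py w7
```

```text
[456.79 -81.61 305.79] [162.79   0.02 -15.38]
10.3833 [ 437.34 -155.23  186.3 ] [-0.25 -0.25 -0.23] [180.    -0.    74.63]
(array([461.94, -81.83]), np.float64(64.66393257520785), np.float64(0.2075977413174429), np.int64(166))
tgt [-13.22 -13.21 -13.06 -12.92 -12.91 -12.81 -12.78 -12.81 -12.9 ] -12.906686293270093
idx [-14.03 -14.06 -14.17 -13.94 -13.91 -13.98 -14.03 -14.08 -13.98 -13.98
 -14.04 -14.09 -14.14 -13.94] -14.021436508269105
idx direction -14.029974422515773 offset 0.0011944018409214409
```

View pics/w7z.png

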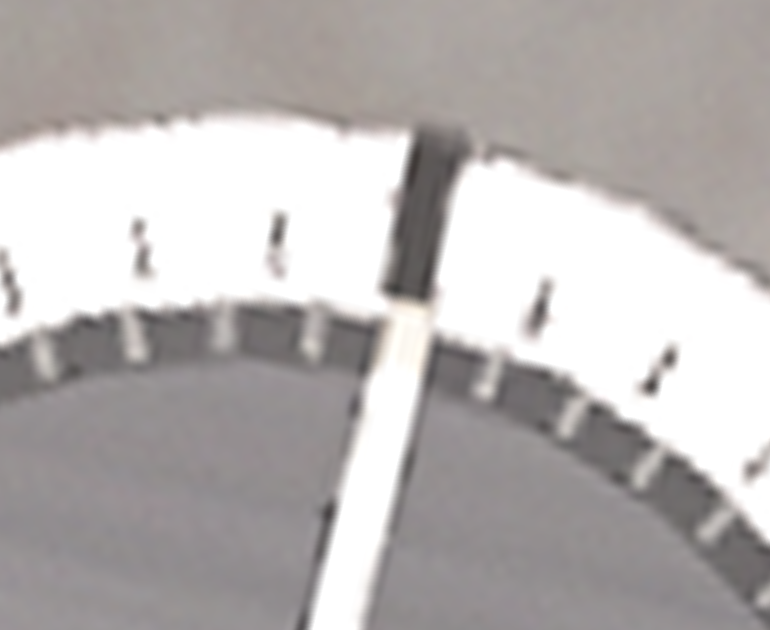

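```bash
cat > tick.py <<'E'
from bench import r
from ang import *
from scipy.signal import find_peaks
def tick(d,c):
  c=np.array(c,float)
  for it in range(5):
    a,rr,p=polar(d,c[0],c[1],30,54.5,57,s=4,da=.1);q=-p.astype(float).mean(2).mean(0)
    q=q-cv2.blur(q.reshape(1,-1),(81,1)).ravel()
    k,_=find_peaks(q,prominence=8,distance=60);pk=[]
    for i in k:
        j=slice(max(i-12,0),i+13);w=np.clip(q[j]-q[j].min()-.4*(q[j].max()-q[j].min()),0,None);pk.append((w*a[j]).sum()/w.sum())
    pk=np.array(pk);ok=np.ones(len(pk),bool)
    o=-13.
    for _ in range(4):
        n=np.round((pk-o)/10);res=pk-o-10*n
        th=np.radians(pk);M=np.stack([np.ones(len(pk)),-np.sin(th)/56*57.3,np.cos(th)/56*57.3],1)
        x,*_=np.linalg.lstsq(M[ok],(pk-10*n)[ok],rcond=None);rs=(pk-10*n)-M@x;ok=abs(rs)<.7;o=x[0]
    c=c+x[1:]
  return c,o,rs[ok].std(),ok.sum()
if __name__=="__main__":
  d=r.snapshot("wrist")
  c,o,s,n=tick(d,(462,-81.8));print("centre",c,"tick phase",o,s,n)
  for z,r0,r1 in((40,22,47),(32.5,51,52.5),(30,53,65)):
    rr,t=lineang(d,c,z,r0,r1,-25,0,-1 if z==30 else 1);print(z,t[::4].round(2),np.median(t).round(2))
E
python3 tick.py
```

```text
centre [461.90888804 -81.8546634 ] tick phase -13.003396227089421 0.12102880581093567 36
40 [-14.22 -14.13 -13.88 -13.83 -13.85 -14.14 -14.14 -13.92 -13.9  -13.83
 -13.89 -14.05 -14.16 -14.22 -14.17 -13.92 -13.95 -13.97 -13.98 -14.03
 -14.12 -14.01 -14.   -13.96 -13.93] -13.99
32.5 [-13.99 -23.03] nan
30 [-13.38 -13.12 -13.13 -13.11 -13.02 -12.86 -12.83 -12.79 -12.78 -12.83
 -12.99 -13.01] -12.98ang.py:25: RuntimeWarning: invalid value encountered in scalar divide
  s=abs(aa-aa[k])<5;out.append((w[s]*aa[s]).sum()/w[s].sum())
```

Ring and dial fits agree: target −13.0° (36 ticks, 0.12° scatter), index −14.0°. One more push of about 0.65 mm is needed.

Call:
drive_tool:
  moves:
    - [[0, 30, 0], 0]
    - [[1.5, 65, 0], 0]
    - [[1.5, 100, 0], 0]
    - [[1.5, 116, 0], 0]
    - [[1.5, 116, -30], 0]
    - [[1.5, 116, -65], 0]
    - [[1.5, 116, -95], 0]
    - [[1.5, 116, -110], 0]

```text
time: 11.1
tool_pos: [436.4, -38.9, 72.6]
tcp_rot: [-179.8, 0.0, 74.6]
ft_force: [-0.7, -0.1, -0.6]
finger_gap: 0.4
```

Call:
drive_tool:
  moves:
    - [[0, 0, 0], 0]
    - [[-2, -5, 0], 0]
    - [[-3, -10, 0], 0]
    - [[-4, -14, 0], 0]
    - [[-5, -16, 0], 0]
    - [[-5.7, -17.6, 0], 0]
    - [[-5.7, -17.6, 0], 0]
    - [[-5.7, -17.6, 0], 0]

```text
time: 11.77
tool_pos: [433.4, -57.6, 76.8]
tcp_rot: [179.9, 0.0, 74.6]
ft_force: [1.1, -1.2, 0.4]
finger_gap: -0.1
```

Call:
drive_tool:
  moves:
    - [[1, 3, 0], 0]
    - [[4, 10, 0], 0]
    - [[5, 15, 20], 0]
    - [[5, 15, 55], 0]
    - [[5, 10, 90], 0]
    - [[5, -20, 110], 0]
    - [[5, -55, 110], 0]
    - [[4, -85, 110], 0]

```text
time: 12.43
tool_pos: [438.7, -143.4, 188.8]
tcp_rot: [179.7, 0.1, 74.7]
ft_force: [-0.0, -0.2, 0.4]
finger_gap: 0.0
```

Call:
drive_tool:
  moves:
    - [[0, -14, 0], 0]
    - [[0, -14, 0], 0]
    - [[0, -14, 0], 0]
    - [[0, -14, 0], 0]
    - [[0, -14, 0], 0]
    - [[0, -14, 0], 0]
    - [[0, -14, 0], 0]
    - [[0, -14, 0], 0]

```text
time: 13.1
tool_pos: [437.2, -155.7, 186.3]
tcp_rot: [180.0, -0.0, 74.6]
ft_force: [-0.8, -0.2, 0.6]
finger_gap: 0.0
```

```bash
python3 chk.py w8; python3 tick.py
```

```text
[456.6  -82.2  305.79] [162.79   0.02 -15.38]
13.15 [ 437.14 -155.85  186.31] [ 0.53  0.02 -0.74] [180.    -0.    74.63]
(array([462.02, -81.74]), np.float64(64.57459147801782), np.float64(0.1933818026574501), np.int64(168))
tgt [-13.34 -13.21 -13.19 -13.04 -12.97 -12.91 -12.95 -13.07 -13.14] -13.090167571076279
idx [-13.47 -13.39 -13.41 -12.83 -12.94 -13.17 -12.91 -12.93 -12.9  -12.92
 -12.98 -12.93 -12.98 -12.87] -12.93732619748106
idx direction -12.364739450217161 offset -0.4017099534160162
centre [461.92884906 -81.81245766] tick phase -12.974244909470098 0.08128192470358188 36
40 [-12.86 -13.86 -13.75 -12.92 -12.6  -12.68 -12.75 -12.82 -12.79 -12.84
 -12.91 -12.88 -12.84 -12.91 -12.97 -12.82 -12.86 -12.87 -12.93 -12.83
 -12.84 -12.81 -12.69 -12.73 -12.73] -12.84
32.5 [-12.77 -22.94] nan
30 [-14.11 -13.32 -13.23 -13.14 -13.01 -12.98 -12.91 -12.76 -12.79 -12.87
 -12.96 -13.06] -13.0ang.py:25: RuntimeWarning: invalid value encountered in scalar divide
  s=abs(aa-aa[k])<5;out.append((w[s]*aa[s]).sum()/w[s].sum())
```

View pics/w8z.png

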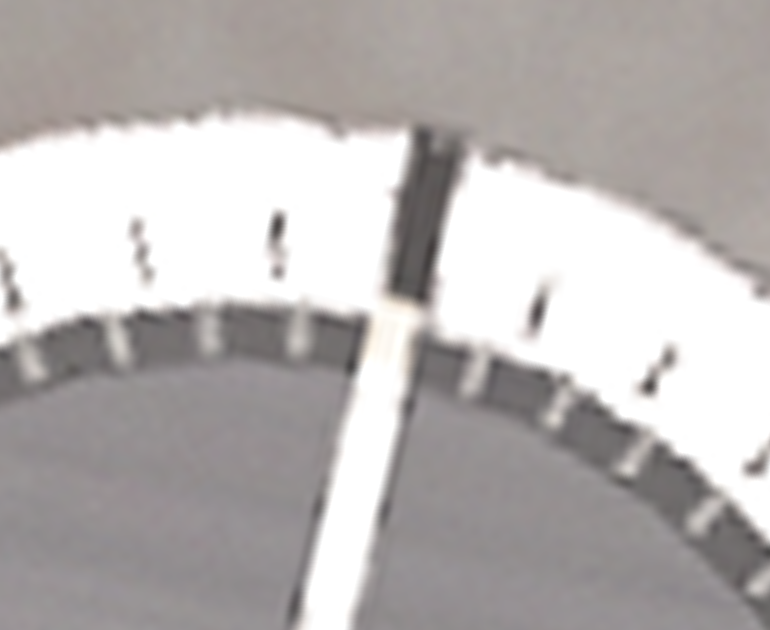

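View pics/w8r.png

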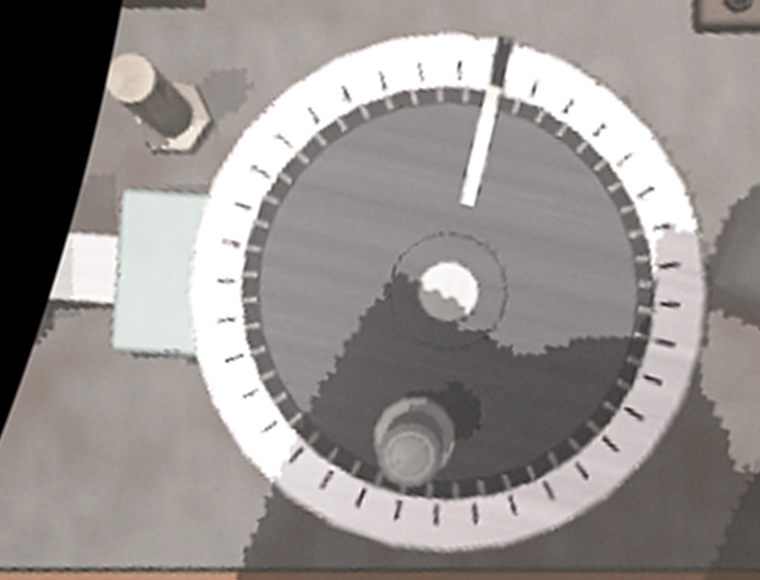

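The fits give index −12.85° against target −13.0°, but in the zoomed crop the junction looks about 1 mm off, at only 1.35 px/mm. I'll take a closer look from in line with the target to settle it.

Call:
drive_tool:
  moves:
    - [[5, -1, -15], 0]
    - [[10, -2, -35], 0]
    - [[15, -3, -55], 0]
    - [[20, -4, -70], 0]
    - [[25, -4, -85], 0]
    - [[25, -4, -97], 0]
    - [[25, -4, -100], 0]
    - [[25, -4, -100], 0]

```text
time: 13.87
tool_pos: [461.1, -159.9, 85.2]
tcp_rot: [-179.9, -0.0, 74.6]
ft_force: [-0.7, 0.3, -0.2]
finger_gap: -0.1
```

```bash
python3 chk.py w9; python3 tick.py
```

```text
[480.84 -86.49 204.72] [162.81   0.17 -15.43]
13.9167 [ 461.74 -160.19   86.29] [ 0.02 -0.06  0.21] [-179.96   -0.     74.59]
(array([462.27, -82.08]), np.float64(64.40977218631399), np.float64(0.26624895708963764), np.int64(172))
tgt [-22.73 -12.96 -12.87 -12.79 -12.8  -12.79 -12.74 -12.88 -12.96] -12.840570949203862
idx [-11.92 -12.23 -12.34 -12.43 -12.5  -12.45 -12.36 -12.6  -12.59 -12.55
 -12.46 -12.45 -12.49 -12.52] -12.479917715933064
idx direction -12.927170365699217 offset 0.2902239312596026
centre [462.09634815 -81.85624398] tick phase -13.005343994371177 0.05045897405635498 34
40 [-12.63 -12.17 -12.38 -12.53 -12.73 -12.75 -12.84 -12.82 -12.84 -12.87
 -12.71 -12.77 -12.67 -13.03 -13.12 -12.62 -12.7  -12.61 -12.68 -12.72
 -12.81 -12.72 -12.74 -12.84 -12.76] -12.74
32.5 [-12.77    nan] nan
30 [-13.73 -13.13 -23.   -22.98  -3.06 -12.99 -12.98 -12.84 -12.88 -12.92
 -12.98 -13.05] -12.99ang.py:25: RuntimeWarning: invalid value encountered in scalar divide
  s=abs(aa-aa[k])<5;out.append((w[s]*aa[s]).sum()/w[s].sum())
```

View pics/w9z.png

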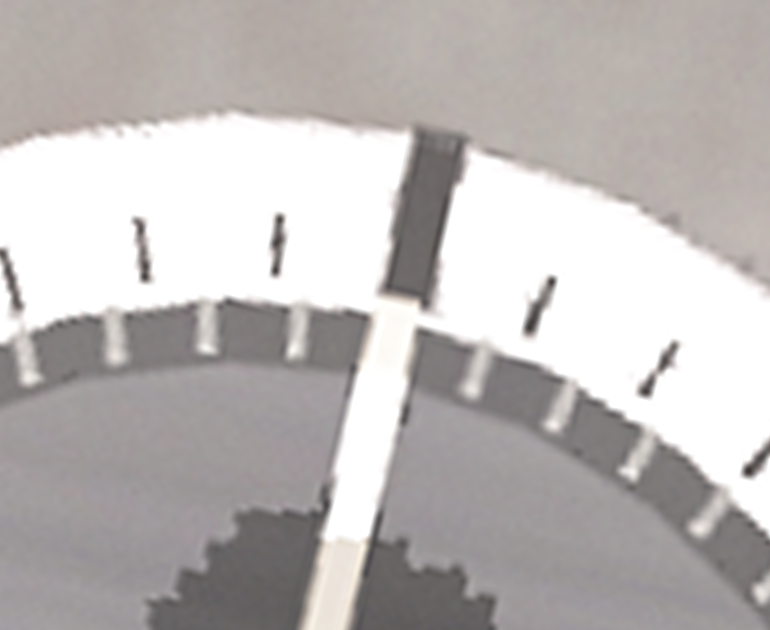

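View pics/w9r.png

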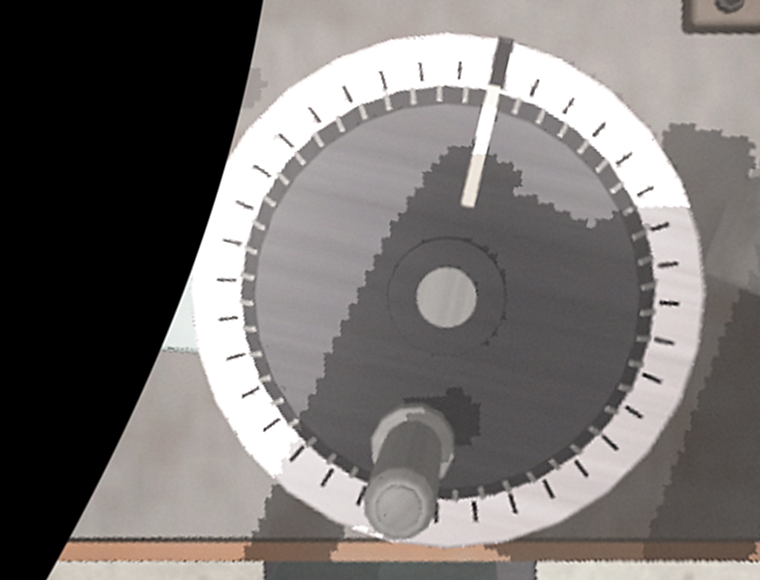

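Run:
```python
from tick import *
d=r.snapshot("wrist")
c,o,_,_=tick(d,(462,-81.8))
g=cv2.cvtColor(d["pixels"],cv2.COLOR_RGB2GRAY).astype(np.float32)
# boss centre in z=42.5 : edge of the bright top disc
cc=np.array(c)
for _ in range(4):
    a=np.radians(np.arange(0,360,3.));rr=np.arange(4,22,.1);A,RR=np.meshgrid(a,rr)
    q=fproj(d,np.stack([cc[0]+RR.ravel()*np.cos(A.ravel()),cc[1]+RR.ravel()*np.sin(A.ravel()),np.full(A.size,42.5)],1)).astype(np.float32)
    p=cv2.blur(cv2.remap(g,q[:,0].reshape(A.shape),q[:,1].reshape(A.shape),1),(1,7));gr=-np.gradient(p,axis=0);e=rr[gr.argmax(0)]
    M=np.stack([np.cos(a),np.sin(a),np.ones(len(a))],1);ok=np.ones(len(a),bool)
    for _ in range(4):
        x,*_=np.linalg.lstsq(M[ok],e[ok],rcond=None);rs=e-M@x;ok=abs(rs)<.6
    cc=cc+x[:2]
print("ring c",c,"boss c",cc,x[2],ok.sum(),rs[ok].std())
# white line edges at half max, z=40
th0=np.radians(-12.9);u=np.array([np.cos(th0),np.sin(th0)]);n=np.array([-u[1],u[0]])
def cen(rad,z,sgn):
    t=np.arange(-5,5,.02);P=c+rad*u+t[:,None]*n
    q=fproj(d,np.c_[P,np.full(len(t),z)]).astype(np.float32)
    v=sgn*cv2.remap(g,q[:,:1],q[:,1:],1).ravel()
    lo=min(np.median(v[:40]),1e9)*.5+np.median(v[-40:])*.5;h=(v.max()+lo)/2;i=np.where(v>h)[0]
    return (t[i[0]]+t[i[-1]])/2,t[i[-1]]-t[i[0]]
W=np.array([[x,*cen(x,40,1)] for x in np.arange(24,48,1.)]);B=np.array([[x,*cen(x,30,-1)] for x in np.arange(55,65,.5)])
for N,Q in(("white",W),("black",B)):
    k=np.polyfit(Q[:,0],Q[:,1],1);print(N,"lat mm",Q[:,1].round(2),"w",Q[:,2].mean().round(2),"ang mean",(-12.9+np.degrees(Q[:,1]/Q[:,0]).mean()).round(2),"at 52.5:",np.polyval(k,52.5).round(2),"mean r",Q[:,0].mean())
```

```text
ring c [462.09363094 -81.84574622] boss c [462.07147557 -81.83775008] 6.978333333333322 120 0.054894254600375204
white lat mm [ 0.04  0.06  0.03  0.05  0.01  0.06  0.03  0.08  0.09  0.03  0.1  -0.03
 -0.04  0.1   0.06  0.06  0.02  0.06  0.06  0.2   0.17  0.04  0.13  0.07] w 3.1 ang mean -12.8 at 52.5: 0.11 mean r 35.5
black lat mm [-0.29 -0.28 -0.3  -0.27 -0.15 -0.11 -0.08 -0.01 -0.04 -0.05 -0.03  0.01
 -0.02 -0.1  -0.13 -0.18 -0.27 -0.25 -0.22 -0.2 ] w 3.64 ang mean -13.04 at 52.5: -0.18 mean r 59.75
```

Ring and boss centres agree within 0.02 mm. The target is at −13.04° and the index at −12.80°, which is 0.24° off, so the dial is set. Next I'll carry the camera over the tab to locate it.

Call:
drive_tool:
  moves:
    - [[0, 0, 20], 0]
    - [[0, 0, 50], 0]
    - [[0, 0, 80], 0]
    - [[-5, 10, 100], 0]
    - [[-15, 45, 100], 0]
    - [[-20, 80, 100], 0]
    - [[-20, 110, 100], 0]
    - [[-20, 120, 100], 0]

```text
time: 14.68
tool_pos: [442.2, -37.4, 187.8]
tcp_rot: [179.9, -0.1, 74.7]
ft_force: [0.2, -0.2, 0.3]
finger_gap: 0.1
```

Call:
drive_tool:
  moves:
    - [[0, 0, 0], 0]
    - [[0, 0, 0], 0]
    - [[0, 0, 0], 0]
    - [[0, 0, 0], 0]
    - [[0, 0, 0], 0]
    - [[0, 0, 0], 0]
    - [[0, 0, 0], 0]
    - [[0, 0, 0], 0]

```text
time: 15.35
tool_pos: [442.0, -40.6, 186.2]
tcp_rot: [-180.0, 0.0, 74.5]
ft_force: [-0.2, -1.0, -1.2]
finger_gap: 0.1
```

Run:
```python
from bench import r
from h import *
d=r.snapshot("wrist");print(d["xyz"]);s=r.sense();print(s["time"],s["tool_pos"],s["tcp_rot"])
im=frect(d,410,560,-60,80,56,5); cv2.imwrite("pics/tab.png",im)
```

```text
[461.61594032  32.81888418 305.67031293]
15.4 [442.04436716 -40.53202263 186.20082886] [-1.79989212e+02  3.25131774e-03  7.45597028e+01]
```

View pics/tab.png

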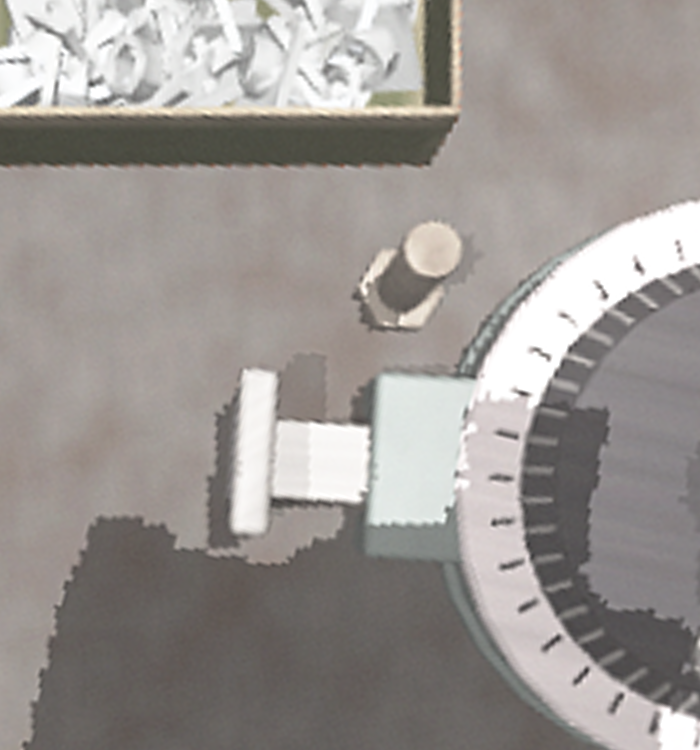

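The tab top centre is at (469.8, 29.0), 111 mm from the axis (110–113 expected). The slide axis is at 86°. I'll go outside the tab, descend and push.

Call:
drive_tool:
  moves:
    - [[8, 30, 0], 4]
    - [[18, 60, 0], 8]
    - [[28, 90, 0], 11]
    - [[30, 100, 0], 11]
    - [[30, 100, 0], 11]
    - [[30, 100, -15], 11]
    - [[30, 100, -40], 11]
    - [[30, 100, -65], 11]

```text
time: 16.07
tool_pos: [472.8, 58.9, 121.5]
tcp_rot: [179.9, 0.0, 85.5]
ft_force: [-0.1, -0.3, -0.0]
finger_gap: 0.0
```

Call:
drive_tool:
  moves:
    - [[0, 0, -20], 0]
    - [[0, 0, -40], 0]
    - [[0, 0, -55], 0]
    - [[0, 0, -65], 0]
    - [[0, 0, -70], 0]
    - [[0, 0, -70], 0]
    - [[0, 0, -70], 0]
    - [[0, 0, -70], 0]

```text
time: 16.73
tool_pos: [473.0, 59.6, 52.5]
tcp_rot: [179.9, -0.0, 85.6]
ft_force: [0.1, 0.1, 0.3]
finger_gap: 0.0
```

Run:
```python
from bench import r
from h import *
d=r.snapshot("side");s=r.sense();print(s["time"],s["tool_pos"],s["tcp_rot"],s["ft_force"])
cv2.imwrite("pics/s10.png",cv2.resize(d["pixels"][180:360,220:420,::-1],None,fx=3.3,fy=3.3))
```

```text
16.7833 [473.07470638  59.6305315   52.54681485] [ 1.79880477e+02 -7.86977358e-03  8.55768371e+01] [-0.16160647 -0.03083411 -0.27433136]
```

View pics/s10.png

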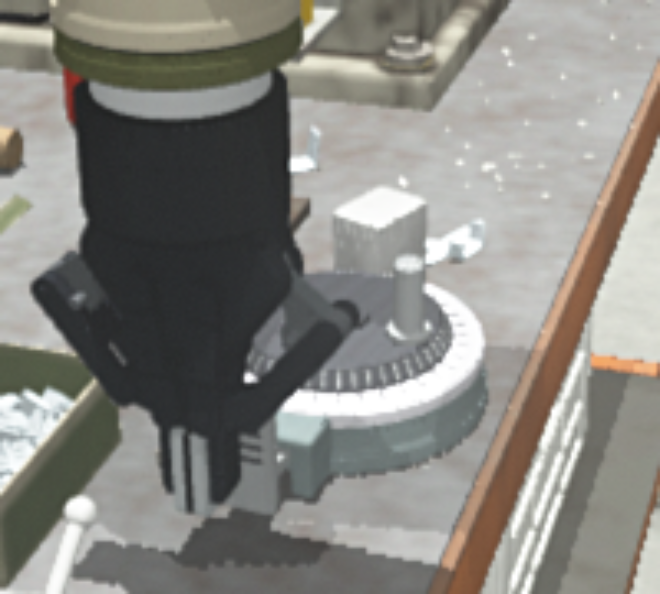

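Call:
drive_tool:
  moves:
    - [[0, -4, 0], 0]
    - [[-0.5, -8, 0], 0]
    - [[-1, -12, 0], 0]
    - [[-1, -15, 0], 0]
    - [[-1, -18, 0], 0]
    - [[-1.5, -21, 0], 0]
    - [[-1.5, -24, 0], 0]
    - [[-2, -27, 0], 0]

```text
time: 17.45
tool_pos: [470.3, 32.6, 51.4]
tcp_rot: [180.0, -0.0, 85.6]
ft_force: [1.8, 1.6, 0.3]
finger_gap: -0.2
```

Call:
drive_tool:
  moves:
    - [[0, -2, 0], 0]
    - [[0, -4, 0], 0]
    - [[-0.5, -6, 0], 0]
    - [[-0.5, -8, 0], 0]
    - [[-0.5, -9, 0], 0]
    - [[-0.5, -10, 0], 0]
    - [[-0.5, -10, 0], 0]
    - [[-0.5, -10, 0], 0]

```text
time: 18.12
tool_pos: [469.4, 22.5, 51.1]
tcp_rot: [-180.0, 0.0, 85.6]
ft_force: [-0.5, 0.6, 0.1]
finger_gap: -0.2
```

Nearly at the expected end position, but there is no stop force yet. I'll push on gently.

Call:
drive_tool:
  moves:
    - [[0, -0.5, 0], 0]
    - [[0, -1, 0], 0]
    - [[0, -1.5, 0], 0]
    - [[0, -2, 0], 0]
    - [[0, -2.5, 0], 0]
    - [[0, -3, 0], 0]
    - [[0, -3, 0], 0]
    - [[0, -3, 0], 0]

```text
time: 18.78
tool_pos: [469.3, 21.1, 51.2]
tcp_rot: [-180.0, -0.1, 85.6]
ft_force: [-0.5, 9.9, 0.5]
finger_gap: -0.3
```

Call:
drive_tool:
  moves:
    - [[0, -0.5, 0], 0]
    - [[0, -1, 0], 0]
    - [[0, -1.5, 0], 0]
    - [[0, -2, 0], 0]
    - [[0, -2, 0], 0]
    - [[0, -2, 0], 0]
    - [[0, -2, 0], 0]
    - [[0, -2, 0], 0]

```text
time: 19.45
tool_pos: [469.3, 20.8, 51.2]
tcp_rot: [-180.0, -0.3, 85.6]
ft_force: [0.2, 20.0, 2.4]
finger_gap: -0.1
```

Call:
drive_tool:
  moves:
    - [[0, 4, 0], 0]
    - [[1, 10, 0], 0]
    - [[1, 20, 0], 0]
    - [[2, 30, 0], 0]
    - [[2, 30, 25], 0]
    - [[2, 30, 60], 0]
    - [[2, 30, 95], 0]
    - [[2, 30, 130], 0]

```text
time: 20.12
tool_pos: [471.0, 48.4, 182.5]
tcp_rot: [-179.9, 0.0, 85.6]
ft_force: [0.6, -0.5, -0.2]
finger_gap: -0.0
```

Call:
drive_tool:
  moves:
    - [[-10, -30, 5], -3]
    - [[-20, -65, 5], -6]
    - [[-30, -100, 5], -9]
    - [[-30, -100, 5], -10]
    - [[-30, -100, 5], -10]
    - [[-30, -100, 5], -10]
    - [[-30, -100, 5], -10]
    - [[-30, -100, 5], -10]

```text
time: 20.78
tool_pos: [441.8, -51.2, 186.1]
tcp_rot: [-180.0, -0.0, 75.7]
ft_force: [-0.3, -0.1, 0.1]
finger_gap: -0.1
```

Run:
```python
from bench import r
from h import *
d=r.snapshot("wrist");print(d["xyz"]);s=r.sense();print(s["time"],s["tool_pos"],s["tcp_rot"])
im=frect(d,410,560,-60,80,56,5); cv2.imwrite("pics/tab2.png",im)
```

```text
[459.87599247  22.68123897 305.64003079]
20.8333 [441.7530615  -51.19270725 186.13772529] [-1.79976425e+02 -8.40535422e-03  7.57128694e+01]
```

View pics/tab2.png

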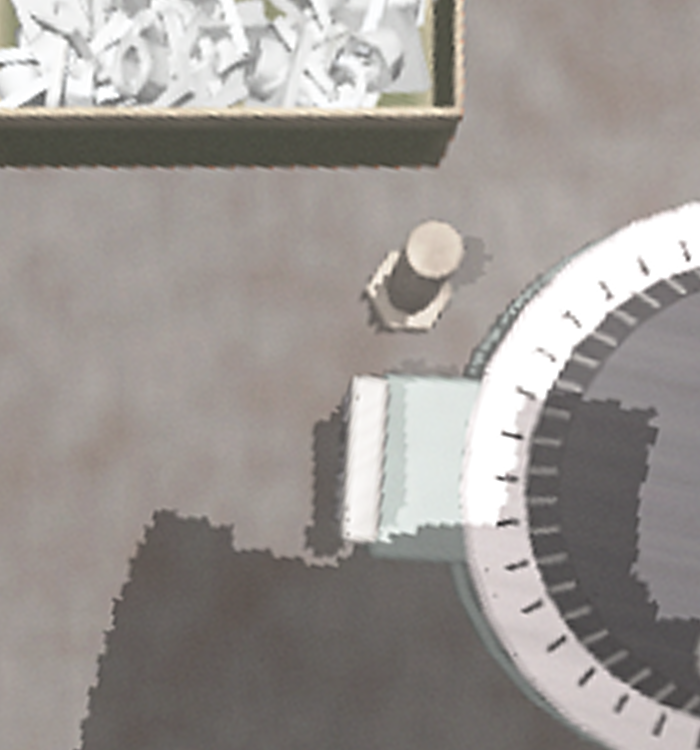

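The tab centre is now at (468, 6.8), 88.8 mm from the axis (89 = home), and the bolt is unmoved. I'll recheck the dial.

Call:
drive_tool:
  moves:
    - [[0, -30, 0], 0]
    - [[0, -65, 0], 0]
    - [[0, -95, 0], 0]
    - [[-3, -105, 0], 0]
    - [[-3, -105, 0], 0]
    - [[-3, -105, 0], 0]
    - [[-3, -105, 0], 0]
    - [[-3, -105, 0], 0]

```text
time: 21.5
tool_pos: [438.7, -156.0, 186.2]
tcp_rot: [-180.0, -0.0, 75.7]
ft_force: [0.1, 0.7, 0.6]
finger_gap: -0.8
```

```bash
python3 tick.py 2>/dev/null; python3 chk.py w11 2>/dev/null
python3 - <<'E'
from bench import r
import cv2
d=r.snapshot("wrist");cv2.imwrite("pics/w11.png",d["pixels"][:,:,::-1])
E
```

```text
centre [461.92946527 -81.8306298 ] tick phase -12.981942707749761 0.09147433515991647 36
40 [-13.48 -13.65 -13.53 -13.36 -13.24 -13.2  -13.19 -12.86 -12.67 -12.58
 -12.86 -12.8  -12.8  -12.73 -12.6  -12.56 -12.63 -12.63 -12.68 -12.71
 -12.72 -12.61 -12.68 -12.86 -12.88] -12.8
32.5 [-12.69 -22.95] nan
30 [-14.83 -13.26 -13.16 -13.13 -13.09 -12.91 -12.85 -12.76 -12.77 -12.83
 -12.92 -12.94] -12.93
[456.86 -82.31 305.75] [162.8    0.03 -14.34]
21.6 [ 438.75 -156.28  186.28] [ 0.02 -0.56  0.48] [180.    -0.01  75.67]
(array([461.98, -81.77]), np.float64(64.60348325737847), np.float64(0.19283066083552866), np.int64(158))
tgt [-13.24 -13.21 -13.03 -12.94 -12.89 -12.89 -12.93 -12.97 -13.02] -12.97208522888897
idx [-13.75 -12.91 -12.71 -12.85 -12.88 -12.84 -12.81 -12.79 -12.82 -12.83
 -12.74 -12.79 -12.8  -13.02] -12.81435920812482
idx direction -12.737600805599683 offset -0.06945641705226326
```

View pics/w11.png

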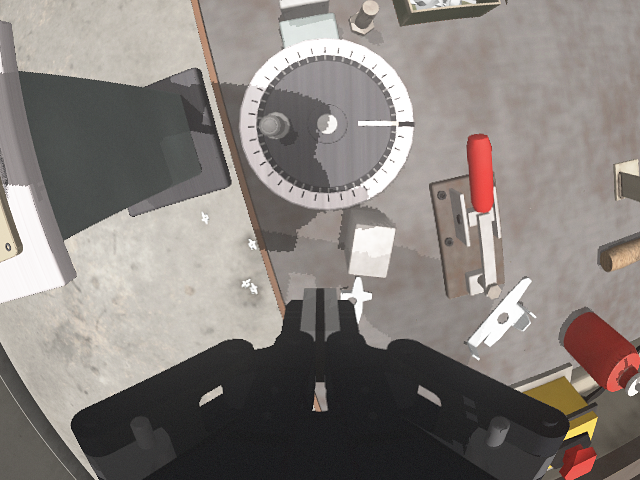

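The index line (358–398,123) still meets the target line (405,124). The tab is home, and the block, latch and bolt are standing. The arm touches nothing, so I'm handing in.

```bash
python3 -c "
from bench import r
print(r.hand_in())"
```

```text
the job is handed in; nothing more can be done
None
```

The dial is set and the lock tab is fully home; I handed the job in at about 22 s. I pushed the crank pin about 102° round with the closed fingers, including two small finishing pushes, then backed off and checked the angle. After that I pushed the lock tab home.

**Last checks:**
- **Dial:** after locking, the index read −12.8° and the target line −13.0°, so it is about 0.2° off. The ring and boss centres agreed to 0.02 mm, and the scale ring read the same angle before and after.
- **Lock:** the tab centre was 88.8 mm from the axis (89 is home), and the end stop held 20 N.
- **Loose parts:** the bolt, gauge block and latch were still standing where they were, by eye in the pictures. I did not measure their positions.
- **Forces:** the wrist force stayed near zero, apart from a few newtons during pushes and 20 N at the stop.

**Disagreement:** before locking, enlarged crops of the junction between the two lines looked about 0.7–1 mm (roughly 0.7–1°) past. The fits over the full length of the lines did not show this. I trusted the fits and made no further correction.

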